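# Push the sample cup's carrier round the L-shaped slot to the reader

## Task

Dock the sample: push the white ring-shaped carrier that holds the black cup along the L-shaped slot in the deck, first to the corner, then round it and along the other leg until its pin is fully home at the slot's far end in front of the reader, and then let go. Push only on the carrier's outside; do not touch, lift or tip the cup, do not lift the carrier, and leave everything else standing where it is.

Things in the scene. Friction and masses are not known exactly. Their poses are not given: they have to be found in the camera images.
- station: Fixed reading station: flat grey deck, top 30 mm above the table, with an open L-shaped slot 18 mm wide, 14 mm deep: first leg along its +x, second along its +y. Origin on the table; deck spans x -145..110, y -125..170 mm in its own axes, z up. The white reader housing (130 x 50 mm, 78 mm above the deck) stands on it beyond slot_end, face at y 118 mm, centred at x 45 mm.
- slot_start (a point): Point at deck height on the slot's centre line, 120 mm before slot_corner: where the pin's axis is when the pin touches the closed end of the first leg (station x -75, y -55 mm). At the start the carrier is within 35 mm of it, along the first leg.
- slot_corner (a point): Point at deck height where the centre lines of the two legs meet (station x 45, y -55 mm). The first leg ends there: the slot's far wall stops the pin 2 mm beyond it.
- slot_end (a point): Point at deck height, 110 mm from slot_corner along the second leg: where the pin's axis is when the pin touches the closed end of the slot (station x 45, y 55 mm). The carrier is then docked, about 10 mm clear of the reader.
- carrier: Loose thick white ring, 104 mm across, 34 mm high, upright outside, about 0.3 kg, sliding flat on the deck by dry friction; stays where left. A 14 mm pin, 10 mm long, under its middle runs in the slot with 2 mm play each side; the ring can turn about it. Origin: centre of its underside, at deck-top height.
- cup: The loose black sample cup in the carrier's middle: 56 mm across, 52 mm high, 0.12 kg, standing upright in a round recess with 2 mm play; its top is 58 mm above the deck. Origin at the centre of its underside (6 mm above the carrier's underside).
- vial: Bystander: small glass vial with white cap, 28 mm across, 45 mm high, standing on the deck inside the bend of the L. Origin at the centre of its underside.
- flask: Bystander: amber flask, 64 mm across, 142 mm high with a thin neck, on the work surface to the reader's side of the station. Origin at the centre of its underside.
- jar: Bystander: glass jar, 56 mm across, 70 mm high, on the work surface beside the station, on the side away from the reader. Origin at the centre of its underside.
- spare_cup: Bystander: an empty grey cup, 56 mm across, 52 mm high, on the work surface beside the station, on the side away from the reader. Origin at the centre of its underside.
- reagent: Bystander: amber bottle, 60 mm across, 110 mm high, on the work surface farther to the left. Origin at the centre of its underside.
- mouse: Bystander: grey computer mouse, 105 x 60 mm, 31 mm high, to the left. Origin at the centre of its underside.
Not all that is in view belongs to the job. Leave any pink look-alike of the cup alone. Leave any blue look-alike of the carrier alone.

How it is judged:
On the way:
1. the carrier is pushed along the first leg to within 8 mm of the corner (x of carrier in the frame of station above 0.037 m and y of carrier in the frame of station below -0.045 m and z of carrier in the frame of station below 0.036 m), for 0.1 s.
At the end, for the whole second after the job is handed in: The carrier's middle is within 6 mm of slot_end, flat on the deck with its pin in the slot, the cup stands upright in it (within 0.1 rad), and both are at rest (horizontal distance between carrier and slot_end below 0.006 m and z of carrier in the frame of station between 0.026 and 0.034 m and horizontal distance between cup and carrier below 0.006 m and angle between cup's own z axis and vertical below 0.1 rad and angle between carrier's own z axis and vertical below 0.06 rad and z of cup in the frame of station below 0.042 m and linear speed of each of carrier, cup below 0.01 m/s); the robot touches nothing.
It fails at once if the carrier is lifted more than 6 mm off the deck, or tipped (z of carrier in the frame of station above 0.036 m or angle between carrier's own z axis and vertical above 0.15 rad).
It fails at once if the cup is touched by the robot (over 1 N) (contact force between any of the fingers, the arm and cup above 1 N).
It fails at once if the cup is lifted more than 6 mm in the carrier, or tipped (z of cup in the frame of station above 0.044 m or angle between cup's own z axis and vertical above 0.25 rad).
It fails at once if a bystander is shifted more than 15 mm or tipped (distance of any of vial, flask, jar, spare_cup, reagent, mouse from where it was at the start of the episode above 0.015 m or angle between any of vial, flask, jar, spare_cup, reagent, mouse's own z axis and vertical above 0.35 rad).
It also fails if it takes over 54 s, if anything falls off the work surface, if the arm or the gripper's body presses on something with over 40 N, if the wrist force passes 120 N, or if a joint passes its speed limit or range.

## Robot

A 7-joint arm with a two-finger parallel gripper is mounted at the origin on the work surface. World frame = base frame: x ahead of the robot, y to its left, z up, the work surface at z = 0. Lengths are in m, angles in rad, forces in N, time in s.
With the tool pointing down it reaches from about 0.375 to 0.925 m from the base axis. Payload 3.1 kg.
Tool frame: the origin (TCP) lies on the mounting face of the last link; the fingertips stand bot.tcp_to_tips ahead of it and the grasp point (between the pads) lies 155 mm ahead of it (bot.tcp_to_tips is the distance from the TCP to the fingertips, in m); z points along the fingers, y is the line along which they close (so a half turn about z gives the same grasp; the last joint's range is limited). The gripper opens to 85 mm and grips with 20 to 120 N. Pads are 22 mm wide; open, the fingers measure 114 mm over their backs; the gripper's body (76 mm by 85 mm) begins 54 mm behind the grasp point. The pads swing forward as they close: fully open they stand 13 mm farther back than shut.
Start: joints at [-1.407, 0.383, 0.044, 1.598, -0.018, 1.161, -0.05], TCP at [0.168, 0.628, 0.405] pointing down, gripper open.
Joint ranges: [-2.61, 2.61], [-0.41, 2.15], [-1.48, 1.57], [0, 2.5], [-1.57, 4.71], [0.05, 1.97], [-2.85, 2.85]. Speed limits (rad/s): [2.79, 2.79, 3.14, 3.14, 3.14, 3.14, 3.14].

## Interface

Orientations are given as a unit quaternion [x, y, z, w].
In Python, from station import bot, get_image, workorder, nets gives the robot as it stands.
- The arm moves only by the shell command python3 -m pendant 'ROWS'. ROWS is JSON, a list of rows, each an object of numbers: "dx", "dy", "dz": the shift along the tool's x, y, z in m; "yaw": the turn about the tool's z in rad; "gripper": the closure, from -1 (fully open) to 1 (shut). A call has 1 to 5 rows; each row shifts and turns the commanded pose from where the row before left it, along the tool's axes as they then stand; what a row does not reach is not made up. A row lasts 1/12 s, in which the tool goes at most 41.7 mm and 7.16 degrees, less where a joint would pass 70% of its speed; a pose out of reach is approached as far as the arm can. A call with a gripper value outside its range is refused whole. The fingers move at their own pace and stop on an object; the grip force is fixed at half the most. Time passes only in rows, so rows that do not move let the fingers close. It gives the time, the measured TCP pose, the force, the opening and the grip force at its end, in the units of the state.
- bot.read_state(): the state, without advancing time (a new reading comes with each control period).
- get_image(name): name is "scene" or "side" or "wrist"; returns a dict with "pixels" (480x640x3 uint8, red, green, blue), "range_z" (480x640 float32, m along the optical axis (not along the pixel's ray), 0 where there is no reading), "fov_y" (degrees; the focal length in pixels is half the picture's height over the tangent of half this angle, whatever the lens; pixels are square), "cx", "cy" (the principal point, pixels), "dist_coeffs" ([k1, k2, p1, p2, k3] as OpenCV has them; the pictures are not rectified), "rvec" (rotation vector, rad) and "tvec" (3), from world to camera coordinates, as OpenCV has them; the wrist camera has in their place "tool_from_camera" (4x4, takes a point from camera to tool coordinates, whose origin is the TCP and whose axes are the flange's). Camera axes: x right, y down, z forward; pixel columns grow to the right and rows downward; lengths in m; the calibration is good to about 2 mm. A picture is of the moment at which its call begins: read the wrist's pose just before it.
- workorder.sign_off(): hands the job in; it is judged then, once.
Trained networks look in a picture, given as the dict that the camera call returned (one of the last four; its "shot" number tells which), for a name from the list of things; names that differ only in an ending like _2 or _b are one class to them, and where a whole thing is asked for, a point or a joint stands for the part that bears it (a point fixed in the world has none). Each returns a list of dicts, best first, with "score" (0 to 1); they miss things now and then, are a little off and sometimes report something else, mostly with a low value. They report only what shows in the picture. A call takes as long as a camera call. They do not tell look-alikes from the thing itself.
- nets.cut_out(target, picture): "mask" (480x640 bool, what is visible of it) and "centre" ([column, row] in pixels, amid what is visible of it).
The state is a dict: "time_s": time; "q": joint angles; "joint_vel": joint speeds; "effort": joint torques, N m; "ee_pos": TCP position; "orientation": TCP orientation; "contact_force": force on the tool from outside, world axes, zero at the start; "ft_torque": the same for the moment, N m; "opening": finger opening in m; "grip_force": force on a finger pad.
Only numpy, scipy, OpenCV 4.12 (cv2) and the standard library are available. Lean on these libraries where they do the work, as an engineer would, in place of code of your own. Each camera call takes 0.05 s, during which the arm holds its last target. There are 200 camera calls.

## Working session

There is one attempt and no reset: what is moved stays moved. The work goes in short steps, Python scripts to look and compute and a shell command to move; the robot and the scene stay as the last step left them, time stands still between calls to the robot, and variables do not carry over. Pictures are saved under pics/ and viewed, at most 10 in all, crops included, and the job is handed in when it is done.

```bash
mkdir -p pics; ls; cat > h.py <<'E'
import numpy as np, cv2
from station import bot, get_image, workorder, nets
def K(p):
    f=240/np.tan(np.radians(p["fov_y"])/2); return np.array([[f,0,p["cx"]],[0,f,p["cy"]],[0,0,1.]])
def pts(p,mask):
    v,u=np.nonzero(mask&(p["range_z"]>0)); z=p["range_z"][v,u]
    n=cv2.undistortPoints(np.stack([u,v],1).astype(float)[:,None],K(p),np.array(p["dist_coeffs"]))[:,0]
    c=np.c_[n*z[:,None],z]
    R=cv2.Rodrigues(np.array(p["rvec"],float))[0]; return (c-np.array(p["tvec"]).ravel())@R
def proj(p,X):
    return cv2.projectPoints(np.array(X,float).reshape(-1,3),np.array(p["rvec"],float),np.array(p["tvec"],float),K(p),np.array(p["dist_coeffs"]))[0][:,0]
def save(p,n): cv2.imwrite(f"pics/{n}.png",p["pixels"][:,:,::-1])
E
python3 - <<'E'
from h import *
s=bot.read_state(); print(s["time_s"],s["ee_pos"],s["orientation"],bot.tcp_to_tips,s["opening"])
for c in ["scene","side"]:
    p=get_image(c); save(p,c+"0")
    for n in ["station","carrier","cup","vial","flask","jar","spare_cup","reagent","mouse"]:
        for d in nets.cut_out(n,p)[:3]:
            X=pts(p,d["mask"])
            if len(X)<10: continue
            print(c,n,round(d["score"],2),np.round(d["centre"]),len(X),np.round(np.median(X,0),3),np.round(np.percentile(X,2,axis=0),3),np.round(np.percentile(X,98,axis=0),3))
E
```

```text
pics
0.0 [0.16810318 0.62736961 0.403245  ] [ 1.30485001e-01  9.91449359e-01 -1.35002636e-03 -9.79576048e-05] 0.1734 0.08551685272016084
scene station 0.69 [310. 259.] 9355 [0.617 0.072 0.03 ] [ 0.446 -0.096  0.003] [0.707 0.19  0.109]
scene carrier 0.9 [277. 189.] 917 [0.343 0.156 0.04 ] [0.294 0.107 0.014] [0.387 0.2   0.048]
scene carrier 0.81 [264. 252.] 946 [ 0.539 -0.034  0.062] [ 0.472 -0.065  0.031] [0.564 0.036 0.068]
scene cup 0.66 [207. 227.] 560 [ 0.371 -0.086  0.032] [ 0.331 -0.111  0.003] [ 0.387 -0.059  0.053]
scene cup 0.61 [261. 240.] 472 [ 0.506 -0.012  0.075] [ 0.485 -0.041  0.048] [0.539 0.012 0.09 ]
scene vial 0.74 [319. 213.] 175 [0.514 0.148 0.065] [0.498 0.14  0.036] [0.522 0.163 0.078]
scene flask 0.97 [380. 224.] 453 [0.634 0.249 0.061] [0.615 0.236 0.021] [0.657 0.271 0.143]
scene flask 0.15 [318. 211.] 155 [0.515 0.148 0.065] [0.5   0.14  0.037] [0.522 0.162 0.078]
scene jar 0.94 [238. 318.] 887 [ 0.673 -0.188  0.051] [ 0.639 -0.209  0.005] [ 0.687 -0.161  0.073]
scene spare_cup 0.95 [207. 268.] 589 [ 0.483 -0.158  0.035] [ 0.453 -0.183  0.002] [ 0.507 -0.
[... 659 characters left out ...]
4   0.046] [0.537 0.016 0.089]
side vial 0.82 [345. 257.] 319 [0.506 0.162 0.062] [0.492 0.115 0.028] [0.52  0.168 0.076]
side flask 0.8 [280. 300.] 1190 [0.622 0.265 0.049] [0.595 0.237 0.001] [0.651 0.286 0.142]
side jar 0.74 [285. 160.] 598 [ 0.655 -0.162  0.047] [ 0.632 -0.196  0.008] [ 0.682 -0.152  0.072]
side jar 0.34 [308. 242.] 10942 [0.581 0.138 0.03 ] [ 0.44  -0.078  0.007] [0.697 0.215 0.108]
side spare_cup 0.97 [356. 166.] 507 [ 0.478 -0.142  0.036] [ 0.455 -0.182  0.005] [ 0.502 -0.129  0.053]
side reagent 0.73 [258. 404.] 1623 [0.621 0.477 0.074] [0.597 0.449 0.01 ] [0.651 0.493 0.111]
side mouse 0.71 [392. 436.] 2386 [0.422 0.499 0.027] [0.371 0.468 0.012] [0.468 0.525 0.032]
```

View pics/scene0.png

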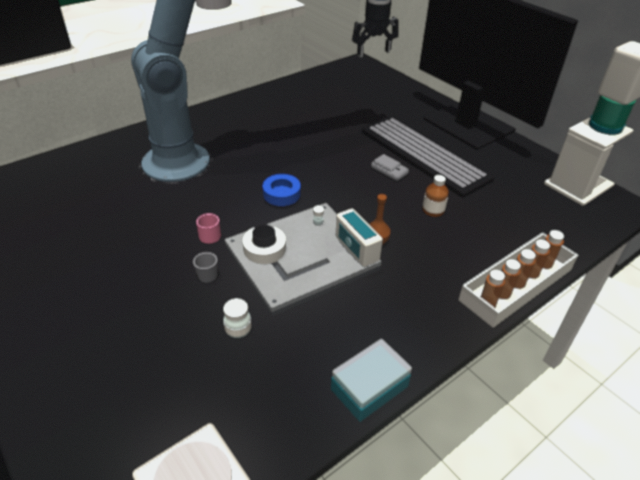

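View pics/side0.png

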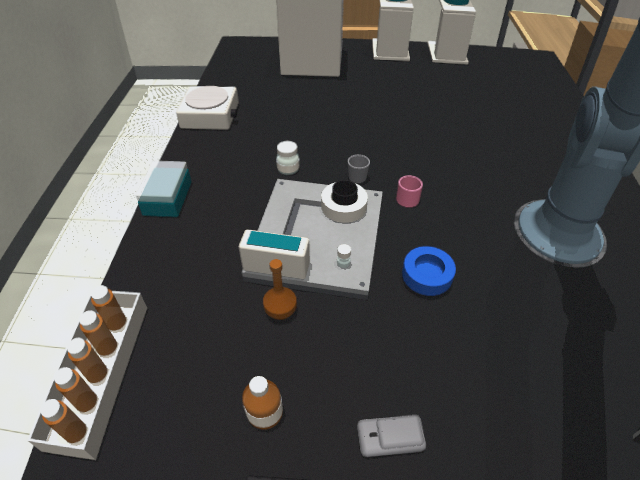

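```bash
cat >> h.py <<'E'
def circ(X,r):
    from scipy.optimize import least_squares
    return least_squares(lambda c:np.hypot(*(X[:,:2]-c).T)-r,X[:,:2].mean(0),loss="soft_l1",f_scale=.002).x
E
python3 - <<'E'
from h import *
A=[];S=[]
for c in ["scene","side"]:
    p=get_image(c); m=nets.cut_out("station",p)[0]["mask"]
    m=cv2.dilate(m.astype(np.uint8),np.ones((9,9)))>0
    X=pts(p,np.ones((480,640),bool))
    b=(X[:,0]>.4)&(X[:,0]<.76)&(X[:,1]>-.15)&(X[:,1]<.27)
    D=X[b&(abs(X[:,2]-.03)<.004)]; s=X[b&(X[:,2]>.012)&(X[:,2]<.02)]
    r=cv2.minAreaRect((D[:,:2]*1000).astype(np.float32)); print(c,r,len(D),np.median(D[:,2]))
    A.append(D);S.append(s)
    # carrier outer wall circle (r=52) for z .034-.06
    R=X[b&(X[:,2]>.036)&(X[:,2]<.058)&(np.hypot(X[:,0]-.508,X[:,1]+.012)<.07)]
    C=X[b&(X[:,2]>.07)&(X[:,2]<.086)&(np.hypot(X[:,0]-.508,X[:,1]+.012)<.04)]
    print("carrier",circ(R,.052),len(R),"cup",circ(C,.028),len(C))
    V=X[(X[:,2]>.04)&(X[:,2]<.07)&(np.hypot(X[:,0]-.506,X[:,1]-.153)<.03)]
    print("vial",circ(V,.014),len(V))
    for n,q,rr in [("jar",(.66,-.175),.028),("spare",(.478,-.157),.028)]:
        V=X[(X[:,2]>.015)&(X[:,2]<.045)&(np.hypot(X[:,0]-q[0],X[:,1]-q[1])<.05)]; print(n,circ(V,rr))
A=np.vstack(A); S=np.vstack(S)
r=cv2.minAreaRect((A[:,:2]*1000).astype(np.float32)); print(r)
# fit: area-overlap robust fit of rectangle edges using percentiles
from scipy.optimize import minimize
def loc(q,X): 
    d=X[:,:2]-q[:2]; c,s=np.cos(q[2]),np.sin(q[2]); return np.c_[d@[c,s],d@[-s,c]]
# station pose for each theta: align using edges 0.3/99.7 percentile
best=None
for t in np.radians(np.arange(-25,25.1,.25)):
    L=loc([0,0,t],A); lo=np.percentile(L,.4,axis=0);hi=np.percentile(L,99.6,axis=0)
    e=np.prod(hi-lo)
    if best is None or e<best[0]: best=(e,t,lo,hi)
e,t,lo,hi=best; print(np.degrees(t),hi-lo)
o=(lo+hi)/2-np.array([-.0175,.0225]); c,s=np.cos(t),np.sin(t)
O=np.array([c*o[0]-s*o[1],s*o[0]+c*o[1]]); print("O",O)
L=loc([*O,t],S); print("slot pts",len(L)); 
a=L[(L[:,1]>-.03)&(L[:,1]<.05)&(abs(L[:,0]-.045)<.03)]; b=L[(L[:,0]>.0)&(L[:,0]<.035)&(abs(L[:,1]+.055)<.03)]
print("leg2 x",a.mean(0),np.percentile(a[:,0],[5,95]),len(a),"leg1 y",b.mean(0),np.percentile(b[:,1],[5,95]),len(b))
E
```

```text
scene ((566.1083984375, 58.213165283203125), (437.0811767578125, 260.52667236328125), 83.65741729736328) 6069 0.03031149433408657
carrier [ 0.51161738 -0.01417973] 338 cup [ 0.51248769 -0.01474568] 220
vial [0.50615281 0.15443105] 96
jar [ 0.6577179  -0.18116593]
spare [ 0.48315927 -0.15473655]
side ((564.7840576171875, 58.858978271484375), (436.7440490722656, 256.521728515625), 83.45355224609375) 7216 0.029635084801486144
carrier [ 0.51031145 -0.01311082] 397 cup [ 0.51047549 -0.01184615] 266
vial [0.50660051 0.15207395] 128
jar [ 0.658131  -0.1816894]
spare [ 0.47706711 -0.15663198]
((566.11376953125, 58.261810302734375), (437.1790466308594, 260.52667236328125), 83.65741729736328)
-6.5 [0.25588001 0.3503979 ]
O [0.57782185 0.00732146]
slot pts 1212
leg2 x [0.04107383 0.0074453 ] [0.02389519 0.0524848 ] 292 leg1 y [ 0.01725767 -0.03332592] [-0.03934406 -0.02638712] 66
```

```bash
python3 - <<'E'
from h import *
from scipy.optimize import minimize
A=[];S=[];X2=[]
for c in ["scene","side"]:
    p=get_image(c); X=pts(p,np.ones((480,640),bool))
    b=(X[:,0]>.4)&(X[:,0]<.76)&(X[:,1]>-.15)&(X[:,1]<.27)
    D=X[b&(abs(X[:,2]-.03)<.003)]
    g=np.zeros((180,210),np.uint8); ij=((D[:,:2]-[.4,-.15])/.002).astype(int); g[ij[:,0],ij[:,1]]=255
    g=cv2.morphologyEx(g,cv2.MORPH_CLOSE,np.ones((7,7)));g=cv2.morphologyEx(g,cv2.MORPH_OPEN,np.ones((13,13)))
    n,l,st,_=cv2.connectedComponentsWithStats(g); k=1+np.argmax(st[1:,4])
    D=D[l[ij[:,0],ij[:,1]]==k]; A.append(D); S.append(X[b&(X[:,2]>.013)&(X[:,2]<.019)])
def loc(q,X):
    d=X[:,:2]-q[:2]; c,s=np.cos(q[2]),np.sin(q[2]); return np.c_[d@[c,s],d@[-s,c]]
for i,D in enumerate(A+[np.vstack(A)]):
    best=min((( lambda L:(np.prod(np.percentile(L,99.7,axis=0)-np.percentile(L,.3,axis=0)),t))(loc([0,0,t],D)) for t in np.radians(np.arange(-12,0,.2))))
    t=best[1]; L=loc([0,0,t],D); lo=np.percentile(L,.3,axis=0);hi=np.percentile(L,99.7,axis=0)
    o=(lo+hi)/2-np.array([-.0175,.0225]); c,s=np.cos(t),np.sin(t); O=np.array([c*o[0]-s*o[1],s*o[0]+c*o[1]])
    print(i,np.degrees(t),hi-lo,O)
    M=loc([*O,t],np.vstack(S) if i==2 else S[i])
    a=M[(M[:,1]>-.02)&(M[:,1]<.05)&(abs(M[:,0]-.045)<.025)]; b=M[(M[:,0]>.0)&(M[:,0]<.035)&(abs(M[:,1]+.055)<.025)]
    print(" leg2 x",a.mean(0),np.percentile(a[:,0],[5,95]),len(a),"leg1 y",b.mean(0) if len(b) else 0,len(b))
E
```

```text
0 -6.8000000000000185 [0.25491001 0.26467874] [0.58012984 0.01801611]
 leg2 x [0.0357375  0.01496309] [0.03166628 0.04071126] 71 leg1 y [ 0.01747311 -0.03583608] 54
1 -6.000000000000021 [0.17963678 0.29041683] [0.54286962 0.0414127 ]<stdin>:21: RuntimeWarning: Mean of empty slice.
  ret = um.true_divide(
Traceback (most recent call last):
IndexError: index -1 is out of bounds for axis 0 with size 0
```

```bash
cat > fit.py <<'E'
from h import *
def loc(q,X):
    d=X[:,:2]-q[:2]; c,s=np.cos(q[2]),np.sin(q[2]); return np.c_[d@[c,s],d@[-s,c]]
def glob(q,L):
    c,s=np.cos(q[2]),np.sin(q[2]); L=np.atleast_2d(L); return np.c_[L@[c,-s],L@[s,c]]+q[:2]
def sd(L,x0,x1,y0,y1): # + inside
    return np.minimum.reduce([L[:,0]-x0,x1-L[:,0],L[:,1]-y0,y1-L[:,1]])
def score(q,X):
    L=loc(q,X); z=X[:,2]; T=lambda d:np.tanh(d/.0015)
    dk=sd(L,-.145,.11,-.125,.17)
    sl=np.maximum(sd(L,-.084,.054,-.064,-.046),sd(L,.036,.054,-.064,.064))
    hi=abs(z-.03)<.003; lo=z<.006; s=(z>.0145)&(z<.0175)&(dk>.01)
    return np.where(hi,T(dk)-2*(1+T(sl))/2,0).sum()-T(dk[lo]).sum()+2*T(sl[s]).sum()
E
python3 - <<'E'
from fit import *
from scipy.optimize import minimize
Xs=[]
for c in ["scene","side"]:
    p=get_image(c); X=pts(p,np.ones((480,640),bool))
    Xs.append(X[(X[:,0]>.38)&(X[:,0]<.78)&(X[:,1]>-.17)&(X[:,1]<.27)])
for X in Xs+[np.vstack(Xs)]:
    r=min((minimize(lambda q:-score(q*[1,1,1],X),[x,y,np.radians(-6.5)],method="Nelder-Mead",options=dict(initial_simplex=[[x,y,-.113],[x+.01,y,-.113],[x,y+.01,-.113],[x,y,-.09]],xatol=1e-5)) for x in (.57,.58,.59) for y in (0.02,.03,.04)),key=lambda r:r.fun)
    q=r.x; print(q,np.degrees(q[2]),r.fun,len(X))
np.save("q.npy",q)
print("start,corner,end",glob(q,[[-.075,-.055],[.045,-.055],[.045,.055]]).round(4))
for n,P in [("carrier",(.511,-.0136)),("vial",(.5064,.153)),("jar",(.658,-.1815)),("spare",(.48,-.156)),("flask",(.625,.26))]:
    print(n,loc(q,np.array([P])).round(4))
p=get_image("scene"); im=p["pixels"][:,:,::-1].copy()
for poly in ([[-.145,-.125],[.11,-.125],[.11,.17],[-.145,.17]],[[-.084,-.064],[.054,-.064],[.054,.064],[.036,.064],[.036,-.046],[-.084,-.046]]):
    u=proj(p,np.c_[glob(q,poly),np.full(len(poly),.03)]); cv2.polylines(im,[np.round(u).astype(int)],True,(0,0,255))
cv2.imwrite("pics/fit.png",cv2.resize(im[180:320,200:400],None,fx=4,fy=4))
E
```

```text
[ 0.57844156  0.03450056 -0.11968952] -6.857704141830744 -14672.183539138447 21835
[ 0.57988306  0.03218658 -0.11750042] -6.7322782281490605 -18830.96684477778 26686
[ 0.57945066  0.03299149 -0.11769901] -6.743656537667981 -33398.460583749016 48521
start,corner,end [[ 0.4985 -0.0128]
 [ 0.6177 -0.0269]
 [ 0.6306  0.0823]]
carrier [[-0.0625 -0.0543]]
vial [[-0.0866  0.1106]]
jar [[ 0.1032 -0.2038]]
spare [[-0.0766 -0.1994]]
flask [[0.0186 0.2308]]
```

View pics/fit.png

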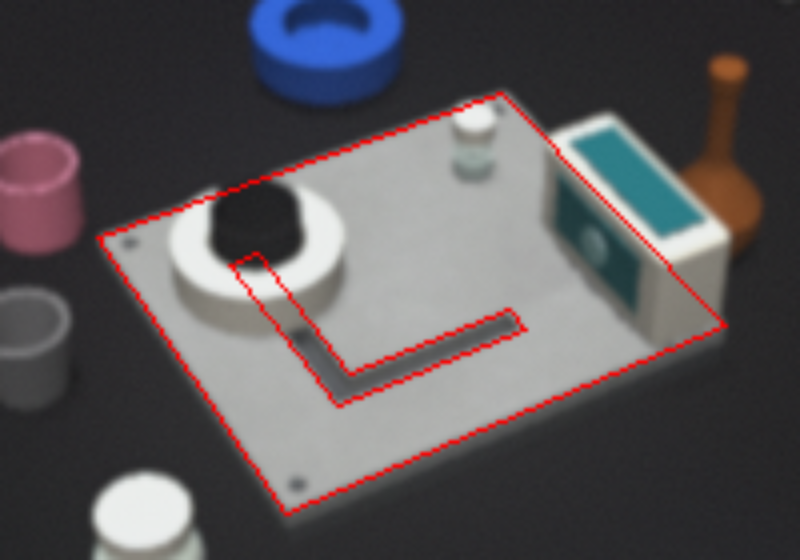

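```bash
cat >> fit.py <<'E'
from scipy.spatial.transform import Rotation as Ro
def where(q=None):
    q=np.load("q.npy") if q is None else q
    s=bot.read_state(); x=Ro.from_quat(s["orientation"]).as_matrix()
    a=np.degrees(np.arctan2(x[1,0],x[0,0])-q[2])
    print("t",round(s["time_s"],2),"station xy",loc(q,np.array([s["ee_pos"]])).round(4),"z",round(float(s["ee_pos"][2]),4),"tools z",x[:,2].round(3),"tool x ang in station",a.round(1),"open",round(s["opening"],4),"F",np.round(s["contact_force"],1),"tips",bot.tcp_to_tips,"q",np.round(s["q"],2))
E
python3 -m pendant '[{"yaw":-0.072,"gripper":-0.4},{"yaw":-0.072},{"dx":0},{"dx":0}]'; python3 -c "from fit import *;where()"
```

```text
t 1.45 station xy [[-0.4783  0.5425]] z 0.4047 tools z [-0.  0. -1.] tool x ang in station 171.7 open 0.0852 F [ 1.  -0.2 -0.5] tips 0.1734 q [-1.41  0.38  0.04  1.6  -0.02  1.16 -0.05]invalid input at $[0]: expected keys dx, dy, dz, yaw, gripper
```

```bash
python3 -m pendant '[{"dx":0,"dy":0,"dz":0,"yaw":-0.0725,"gripper":-0.4},{"dx":0,"dy":0,"dz":0,"yaw":-0.0725,"gripper":-0.4},{"dx":-0.014,"dy":-0.025,"dz":0,"yaw":0,"gripper":-0.4},{"dx":-0.014,"dy":-0.025,"dz":0,"yaw":0,"gripper":-0.4},{"dx":-0.014,"dy":-0.025,"dz":0,"yaw":0,"gripper":-0.4}]'
python3 -m pendant '[{"dx":-0.014,"dy":-0.025,"dz":0,"yaw":0,"gripper":-0.4},{"dx":-0.014,"dy":-0.025,"dz":0,"yaw":0,"gripper":-0.4},{"dx":-0.014,"dy":-0.025,"dz":0,"yaw":0,"gripper":-0.4},{"dx":-0.014,"dy":-0.025,"dz":0,"yaw":0,"gripper":-0.4},{"dx":-0.014,"dy":-0.025,"dz":0,"yaw":0,"gripper":-0.4}]'; python3 -c "from fit import *;where()"
```

```text
time_s: 1.87
ee_pos: [0.2011, 0.5479, 0.4045]
orientation: [0.058, 0.998, -0.0, 0.0]
contact_force: [1.6, 0.2, 0.5]
opening: 0.0597
grip_force: 0.0
time_s: 2.28
ee_pos: [0.2566, 0.4148, 0.4049]
orientation: [0.058, 0.998, 0.0, 0.0]
contact_force: [0.3, 0.9, 1.2]
opening: 0.06
grip_force: 0.0
t 2.28 station xy [[-0.3655  0.3412]] z 0.4049 tools z [ 0.  0. -1.] tool x ang in station 180.1 open 0.06 F [0.3 0.9 1.2] tips 0.1734 q [-1.2   0.07  0.1   1.98 -0.01  1.09  0.36]
```

```bash

python3 -m pendant '[{"dx":-0.015,"dy":-0.0265,"dz":0,"yaw":0,"gripper":-0.4},{"dx":-0.015,"dy":-0.0265,"dz":0,"yaw":0,"gripper":-0.4},{"dx":-0.015,"dy":-0.0265,"dz":0,"yaw":0,"gripper":-0.4},{"dx":-0.015,"dy":-0.0265,"dz":0,"yaw":0,"gripper":-0.4},{"dx":-0.015,"dy":-0.0265,"dz":0,"yaw":0,"gripper":-0.4}]' >/dev/null
python3 -m pendant '[{"dx":-0.015,"dy":-0.0265,"dz":0,"yaw":0,"gripper":-0.4},{"dx":-0.015,"dy":-0.0265,"dz":0,"yaw":0,"gripper":-0.4},{"dx":-0.015,"dy":-0.0265,"dz":0,"yaw":0,"gripper":-0.4},{"dx":-0.015,"dy":-0.0265,"dz":0,"yaw":0,"gripper":-0.4},{"dx":-0.015,"dy":-0.0265,"dz":0,"yaw":0,"gripper":-0.4}]' >/dev/null
python3 -m pendant '[{"dx":-0.015,"dy":-0.0265,"dz":0,"yaw":0,"gripper":-0.4},{"dx":-0.015,"dy":-0.0265,"dz":0,"yaw":0,"gripper":-0.4},{"dx":-0.015,"dy":-0.0265,"dz":0,"yaw":0,"gripper":-0.4},{"dx":-0.015,"dy":-0.0265,"dz":0,"yaw":0,"gripper":-0.4},{"dx":-0.015,"dy":-0.0265,"dz":0,"yaw":0,"gripper":-0.4}]'
python3 -c "from fit import *;where();p=get_image('wrist');save(p,'w1')"
```

```text
time_s: 3.53
ee_pos: [0.4336, -0.0065, 0.4051]
orientation: [0.058, 0.998, 0.001, 0.001]
contact_force: [0.3, 0.2, -0.5]
opening: 0.0594
grip_force: 0.0
t 3.53 station xy [[-0.1402 -0.0563]] z 0.4051 tools z [ 0.001  0.001 -1.   ] tool x ang in station 180.0 open 0.0594 F [ 0.3  0.2 -0.5] tips 0.1734 q [-0.76 -0.08  0.66  2.12  0.06  1.09  1.33]
```

View pics/w1.png

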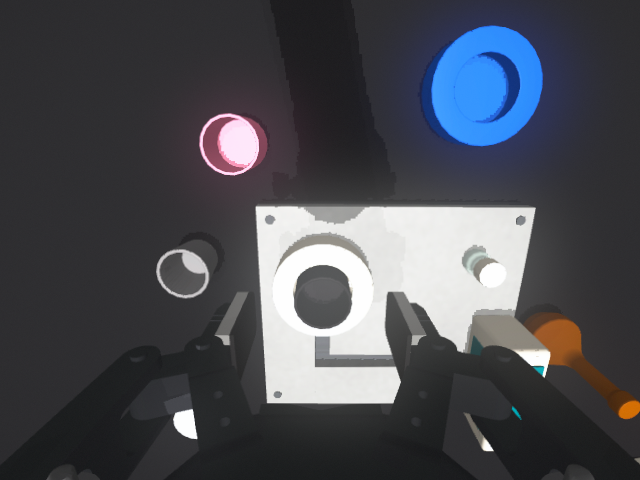

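```bash
cat >> fit.py <<'E'
def wpts():
    s=bot.read_state(); p=get_image("wrist"); T=np.array(p["tool_from_camera"])
    W=np.eye(4); W[:3,:3]=Ro.from_quat(s["orientation"]).as_matrix(); W[:3,3]=s["ee_pos"]
    M=np.linalg.inv(W@T); p["rvec"]=cv2.Rodrigues(M[:3,:3])[0]; p["tvec"]=M[:3,3]
    return p,pts(p,np.ones((480,640),bool))
E
python3 - <<'E'
from fit import *
from scipy.optimize import minimize
p,X=wpts(); q0=np.load("q.npy")
X=X[(X[:,0]>.38)&(X[:,0]<.78)&(X[:,1]>-.17)&(X[:,1]<.27)&(X[:,2]<.1)]
print(np.percentile(X[:,2],[5,25,50,75]))
r=minimize(lambda q:-score(q,X),q0,method="Nelder-Mead",options=dict(initial_simplex=[q0,q0+[.005,0,0],q0+[0,.005,0],q0+[0,0,.02]],xatol=1e-5))
print(r.x,q0)
L=loc(q0,X); z=X[:,2]
m=(abs(L[:,0]+.0625)<.07)&(abs(L[:,1]+.055)<.07)&(abs(z-.064)<.003)
r_,c=[(cv2.minEnclosingCircle((L[m]*1000).astype(np.float32)))[i] for i in (1,0)]
print("ring top enclosing",c,r_,m.sum(),np.median(z[m]))
E
```

```text
[1.05236924e-05 1.14827558e-03 3.00629309e-02 3.14633499e-02]
[ 0.57863911  0.03439079 -0.11950153] [ 0.57945066  0.03299149 -0.11769901]
ring top enclosing (-64.57555389404297, -52.956974029541016) 51.86289978027344 4531 0.06477175142309886
```

```bash

python3 -c "import numpy as np;np.save('q.npy',[.57864,.03439,-.1195])"
python3 -m pendant '[{"dx":0,"dy":0.003,"dz":0.03,"yaw":0,"gripper":-0.4},{"dx":0,"dy":0,"dz":0.033,"yaw":0,"gripper":-0.4},{"dx":0,"dy":0,"dz":0.035,"yaw":0,"gripper":-0.4},{"dx":0,"dy":0,"dz":0.03,"yaw":0,"gripper":-0.4},{"dx":0,"dy":0,"dz":0.025,"yaw":0,"gripper":-0.4}]' >/dev/null
python3 -m pendant '[{"dx":0,"dy":0,"dz":0.02,"yaw":0,"gripper":-0.4},{"dx":0,"dy":0,"dz":0.02,"yaw":0,"gripper":-0.4},{"dx":0,"dy":0,"dz":0,"yaw":0,"gripper":-0.4}]'
python3 - <<'E'
from fit import *
where()
p=get_image('side');cv2.imwrite("pics/s1.png",cv2.resize(p["pixels"][130:280,270:470,::-1],None,fx=4,fy=4,interpolation=cv2.INTER_CUBIC))
X=pts(p,np.ones((480,640),bool)); L=loc(np.load("q.npy"),X)
m=(L[:,0]<-.118)&(L[:,0]>-.17)&(abs(L[:,1]+.055)<.06)&(X[:,2]>.036)&(X[:,2]<.12)
print(np.percentile(X[m,2],[0,1,2,5,20]),L[m].min(0),L[m].max(0),m.sum())
E
```

```text
time_s: 4.3
ee_pos: [0.4316, -0.0011, 0.2086]
orientation: [0.058, 0.998, -0.001, -0.004]
contact_force: [-0.8, 0.4, -0.2]
opening: 0.0602
grip_force: 0.0
t 4.3 station xy [[-0.1418 -0.0528]] z 0.2086 tools z [-0.008 -0.002 -1.   ] tool x ang in station 180.2 open 0.0602 F [-0.8  0.4 -0.2] tips 0.1734 q [-0.65  0.33  0.61  2.26 -0.32  0.63  1.66]
[0.0382866  0.03980804 0.04121154 0.04567115 0.05301125] [-0.15960738 -0.08466997] [-0.12571638  0.00470398] 151
```

View pics/s1.png

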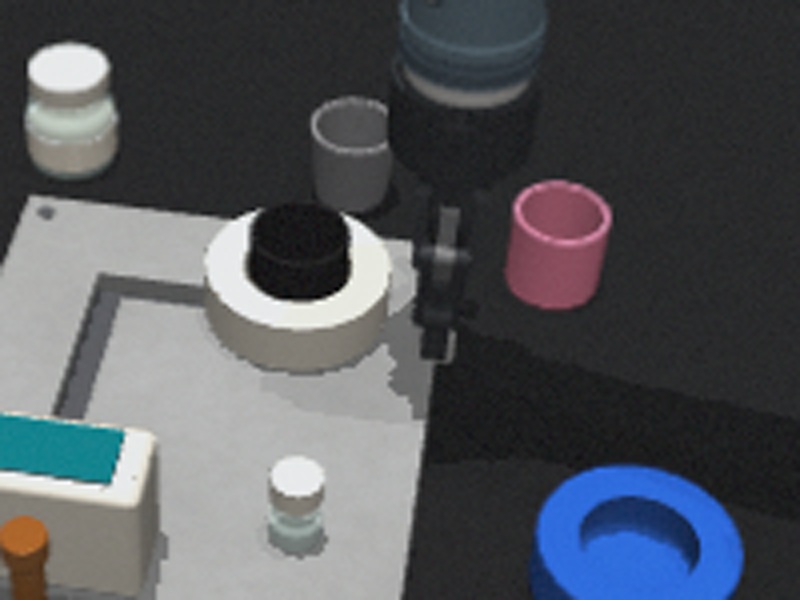

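```bash

python3 -m pendant '[{"dx":-0.01,"dy":-0.002,"dz":0,"yaw":0,"gripper":-0.4},{"dx":-0.008,"dy":0,"dz":0,"yaw":0,"gripper":-0.4},{"dx":-0.005,"dy":0,"dz":0,"yaw":0,"gripper":-0.4},{"dx":-0.005,"dy":0,"dz":0,"yaw":0,"gripper":-0.4},{"dx":-0.005,"dy":0,"dz":0,"yaw":0,"gripper":-0.4}]'
python3 -m pendant '[{"dx":-0.007,"dy":0,"dz":0,"yaw":0,"gripper":-0.4},{"dx":-0.008,"dy":0,"dz":0,"yaw":0,"gripper":-0.4},{"dx":-0.008,"dy":0,"dz":0,"yaw":0,"gripper":-0.4},{"dx":-0.008,"dy":0,"dz":0,"yaw":0,"gripper":-0.4},{"dx":-0.006,"dy":0,"dz":0,"yaw":0,"gripper":-0.4}]'
cat >> fit.py <<'E'
def carrier(near):
    q=np.load("q.npy"); out=[]
    for c in ("scene","side"):
        X=pts(get_image(c),np.ones((480,640),bool)); L=loc(q,X); d=np.hypot(*(L-near).T); z=X[:,2]
        C=L[(d<.05)&(z>.07)&(z<.086)]; R=L[(d<.075)&(z>.036)&(z<.058)]; T=L[(d<.08)&(abs(z-.064)<.003)]
        print(c,"cup",circ(C,.028).round(4),len(C),"wall",circ(R,.052).round(4),"top encl",np.round(cv2.minEnclosingCircle((T*1000).astype(np.float32)),1) if 0 else [np.round(v,1) for v in cv2.minEnclosingCircle((T*1000).astype(np.float32))])
E
python3 -c "from fit import *;where();carrier([-.01,-.055])"
```

```text
time_s: 4.77
ee_pos: [0.4663, -0.0076, 0.2123]
orientation: [0.058, 0.998, 0.001, -0.001]
contact_force: [-3.6, 0.7, 2.7]
opening: 0.0594
grip_force: 2.2
time_s: 5.18
ee_pos: [0.5044, -0.0121, 0.2117]
orientation: [0.058, 0.998, -0.0, 0.001]
contact_force: [-1.9, 0.3, 0.8]
opening: 0.0599
grip_force: 1.5
t 5.18 station xy [[-0.0682 -0.055 ]] z 0.2117 tools z [ 0.002 -0.001 -1.   ] tool x ang in station 180.2 open 0.0599 F [-1.9  0.3  0.8] tips 0.1734 q [-0.56  0.44  0.58  2.1  -0.37  0.7   1.72]
scene cup [-0.0126 -0.0574] 228 wall [-0.0138 -0.057 ] top encl [array([-22.7, -55.8]), np.float64(63.1)]
side cup [-0.0132 -0.0549] 247 wall [-0.0142 -0.0558] top encl [array([-22.3, -50.1]), np.float64(63.3)]
```

```bash

python3 -m pendant '[{"dx":-0.007,"dy":0,"dz":0,"yaw":0,"gripper":-0.4},{"dx":-0.008,"dy":0,"dz":0,"yaw":0,"gripper":-0.4},{"dx":-0.008,"dy":0,"dz":0,"yaw":0,"gripper":-0.4},{"dx":-0.008,"dy":0,"dz":0,"yaw":0,"gripper":-0.4},{"dx":-0.007,"dy":0,"dz":0,"yaw":0,"gripper":-0.4}]'
python3 -m pendant '[{"dx":-0.006,"dy":0,"dz":0,"yaw":0,"gripper":-0.4},{"dx":-0.005,"dy":0,"dz":0,"yaw":0,"gripper":-0.4},{"dx":-0.004,"dy":0,"dz":0,"yaw":0,"gripper":-0.4},{"dx":-0.003,"dy":0,"dz":0,"yaw":0,"gripper":-0.4},{"dx":-0.002,"dy":0,"dz":0,"yaw":0,"gripper":-0.4}]'
python3 -c "from fit import *;where();carrier([.044,-.055])"
```

```text
time_s: 5.7
ee_pos: [0.5418, -0.0164, 0.2116]
orientation: [0.058, 0.998, -0.0, 0.0]
contact_force: [-1.9, 0.3, -0.8]
opening: 0.0601
grip_force: 0.8
time_s: 6.12
ee_pos: [0.5609, -0.0188, 0.2116]
orientation: [0.058, 0.998, -0.0, -0.0]
contact_force: [-1.9, 0.3, -0.1]
opening: 0.0598
grip_force: 0.9
t 6.12 station xy [[-0.0113 -0.0549]] z 0.2116 tools z [-0. -0. -1.] tool x ang in station 180.2 open 0.0598 F [-1.9  0.3 -0.1] tips 0.1734 q [-0.51  0.53  0.56  1.97 -0.4   0.76  1.75]
scene cup [ 0.0436 -0.0572] 244 wall [ 0.0428 -0.0567] top encl [array([ 33.1, -58.1]), np.float64(63.7)]
side cup [ 0.0418 -0.0545] 255 wall [ 0.04   -0.0559] top encl [array([ 32.5, -52.2]), np.float64(63.2)]
```

```bash

python3 -m pendant '[{"dx":-0.0015,"dy":0,"dz":0,"yaw":0,"gripper":-0.4},{"dx":-0.0015,"dy":0,"dz":0,"yaw":0,"gripper":-0.4},{"dx":0,"dy":0,"dz":0,"yaw":0,"gripper":-0.4}]'
python3 -m pendant '[{"dx":-0.001,"dy":0,"dz":0,"yaw":0,"gripper":-0.4},{"dx":0,"dy":0,"dz":0,"yaw":0,"gripper":-0.4}]'
python3 -c "from fit import *;where();carrier([.044,-.055])"
```

```text
time_s: 6.47
ee_pos: [0.5635, -0.0191, 0.2118]
orientation: [0.058, 0.998, 0.0, -0.0]
contact_force: [-2.1, 0.3, -0.5]
opening: 0.0596
grip_force: 1.0
time_s: 6.63
ee_pos: [0.5645, -0.0192, 0.2117]
orientation: [0.058, 0.998, 0.0, -0.0]
contact_force: [-2.7, 0.1, 1.3]
opening: 0.0596
grip_force: 1.2
t 6.63 station xy [[-0.0076 -0.0549]] z 0.2117 tools z [-0.  0. -1.] tool x ang in station 180.2 open 0.0596 F [-2.7  0.1  1.3] tips 0.1734 q [-0.5   0.54  0.56  1.96 -0.41  0.76  1.75]
scene cup [ 0.0474 -0.0568] 251 wall [ 0.0466 -0.0572] top encl [array([ 38.1, -57.9]), np.float64(62.9)]
side cup [ 0.0452 -0.0547] 243 wall [ 0.0418 -0.0553] top encl [array([ 34.7, -53.2]), np.float64(63.7)]
```

```bash

python3 -m pendant '[{"dx":0.01,"dy":0,"dz":0,"yaw":0,"gripper":-0.4},{"dx":0.015,"dy":0,"dz":0,"yaw":0,"gripper":-0.4},{"dx":0.005,"dy":0,"dz":-0.035,"yaw":0,"gripper":-0.4},{"dx":0,"dy":0,"dz":-0.035,"yaw":0,"gripper":-0.4},{"dx":0,"dy":0,"dz":-0.035,"yaw":0,"gripper":-0.4}]'
python3 -m pendant '[{"dx":0,"dy":-0.025,"dz":0,"yaw":0,"gripper":-0.4},{"dx":0,"dy":-0.025,"dz":0,"yaw":0,"gripper":-0.4},{"dx":0,"dy":-0.025,"dz":0,"yaw":0,"gripper":-0.4},{"dx":-0.015,"dy":0,"dz":0,"yaw":0,"gripper":-0.4},{"dx":-0.015,"dy":0,"dz":0,"yaw":0,"gripper":-0.4}]' >/dev/null
python3 -m pendant '[{"dx":0,"dy":0,"dz":0,"yaw":-0.105,"gripper":-0.4},{"dx":0,"dy":0,"dz":0,"yaw":-0.105,"gripper":-0.4},{"dx":0,"dy":0,"dz":0,"yaw":-0.105,"gripper":-0.4},{"dx":0,"dy":0,"dz":0,"yaw":-0.105,"gripper":-0.4},{"dx":0,"dy":0,"dz":0,"yaw":-0.105,"gripper":-0.4}]' >/dev/null
python3 -m pendant '[{"dx":0,"dy":0,"dz":0,"yaw":-0.105,"gripper":-0.4},{"dx":0,"dy":0,"dz":0,"yaw":-0.105,"gripper":-0.4},{"dx":0,"dy":0,"dz":0,"yaw":-0.105,"gripper":-0.4},{"dx":0,"dy":0,"dz":0,"yaw":-0.105,"gripper":-0.4},{"dx":0,"dy":0,"dz":0,"yaw":-0.105,"gripper":-0.4}]' >/dev/null
python3 -m pendant '[{"dx":0,"dy":0,"dz":0,"yaw":-0.105,"gripper":-0.4},{"dx":0,"dy":0,"dz":0,"yaw":-0.105,"gripper":-0.4},{"dx":0,"dy":0,"dz":0,"yaw":-0.105,"gripper":-0.4},{"dx":0,"dy":0,"dz":0,"yaw":-0.105,"gripper":-0.4},{"dx":0,"dy":0,"dz":0,"yaw":-0.105,"gripper":-0.4}]'
python3 -c "from fit import *;where();carrier([.045,-.055])"
```

```text
time_s: 7.15
ee_pos: [0.5338, -0.0157, 0.3173]
orientation: [0.058, 0.998, -0.0, -0.0]
contact_force: [0.9, 0.5, 0.1]
opening: 0.06
grip_force: 0.0
time_s: 8.82
ee_pos: [0.5553, -0.0936, 0.3099]
orientation: [-0.602, 0.799, 0.004, -0.006]
contact_force: [0.4, -0.2, -0.8]
opening: 0.0599
grip_force: 0.0
t 8.82 station xy [[-0.0079 -0.1299]] z 0.3099 tools z [-0.015 -0.    -1.   ] tool x ang in station -99.1 open 0.0599 F [ 0.4 -0.2 -0.8] tips 0.1734 q [ 0.36  0.35 -0.31  1.87  0.13  0.95  2.85]
scene cup [ 0.0474 -0.057 ] 234 wall [ 0.0471 -0.0569] top encl [array([ 47.7, -56.7]), np.float64(53.6)]
side cup [ 0.0453 -0.0548] 260 wall [ 0.0457 -0.0558] top encl [array([ 45.3, -55.3]), np.float64(53.0)]
```

```bash

python3 -m pendant '[{"dx":0,"dy":0,"dz":0,"yaw":0.11,"gripper":-0.4},{"dx":0,"dy":0,"dz":0,"yaw":0.11,"gripper":-0.4},{"dx":0,"dy":0,"dz":0,"yaw":0.11,"gripper":-0.4},{"dx":0,"dy":0,"dz":0,"yaw":0.11,"gripper":-0.4},{"dx":0,"dy":0,"dz":0,"yaw":0.11,"gripper":-0.4}]'
python3 -m pendant '[{"dx":0,"dy":0,"dz":0,"yaw":0.11,"gripper":-0.4},{"dx":0,"dy":0,"dz":0,"yaw":0.11,"gripper":-0.4},{"dx":0,"dy":0,"dz":0,"yaw":0.11,"gripper":-0.4},{"dx":0,"dy":0,"dz":0,"yaw":0.11,"gripper":-0.4},{"dx":0,"dy":0,"dz":0,"yaw":0.11,"gripper":-0.4}]' >/dev/null
python3 -m pendant '[{"dx":0,"dy":0,"dz":0,"yaw":0.11,"gripper":-0.4},{"dx":0,"dy":0,"dz":0,"yaw":0.11,"gripper":-0.4},{"dx":0,"dy":0,"dz":0,"yaw":0.11,"gripper":-0.4},{"dx":0,"dy":0,"dz":0,"yaw":0.11,"gripper":-0.4},{"dx":0,"dy":0,"dz":0,"yaw":0.11,"gripper":-0.4}]' >/dev/null
python3 -c "from fit import *;where()"
```

```text
time_s: 9.33
ee_pos: [0.5553, -0.0943, 0.3093]
orientation: [-0.357, 0.934, 0.003, -0.008]
contact_force: [0.6, -0.1, -0.4]
opening: 0.0597
grip_force: 0.0
t 10.17 station xy [[-0.0078 -0.1302]] z 0.3096 tools z [-0.017 -0.001 -1.   ] tool x ang in station 165.7 open 0.0601 F [-0.2 -0.9  0.2] tips 0.1734 q [ 0.11  0.33 -0.02  1.89  0.01  0.94  1.29]
```

```bash

python3 -m pendant '[{"dx":0,"dy":0,"dz":0,"yaw":0.11,"gripper":-0.4},{"dx":0,"dy":0,"dz":0,"yaw":0.11,"gripper":-0.4},{"dx":0,"dy":0,"dz":0,"yaw":0.11,"gripper":-0.4},{"dx":0,"dy":0,"dz":0,"yaw":0.11,"gripper":-0.4},{"dx":0,"dy":0,"dz":0,"yaw":0.11,"gripper":-0.4}]' >/dev/null
python3 -m pendant '[{"dx":0,"dy":0,"dz":0,"yaw":0.11,"gripper":-0.4},{"dx":0,"dy":0,"dz":0,"yaw":0.11,"gripper":-0.4},{"dx":0,"dy":0,"dz":0,"yaw":0.11,"gripper":-0.4},{"dx":0,"dy":0,"dz":0,"yaw":0.11,"gripper":-0.4},{"dx":0,"dy":0,"dz":0,"yaw":0.11,"gripper":-0.4}]' >/dev/null
python3 -m pendant '[{"dx":0,"dy":0,"dz":0,"yaw":0.11,"gripper":-0.4},{"dx":0,"dy":0,"dz":0,"yaw":0.11,"gripper":-0.4},{"dx":-0.004,"dy":0.02,"dz":0,"yaw":0,"gripper":-0.4},{"dx":-0.004,"dy":0.02,"dz":0,"yaw":0,"gripper":-0.4},{"dx":0,"dy":0.013,"dz":0,"yaw":0,"gripper":-0.4}]' >/dev/null
python3 -m pendant '[{"dx":0,"dy":0,"dz":0,"yaw":0,"gripper":-0.4}]' >/dev/null
python3 -c "from fit import *;where()"
```

```text
t 11.5 station xy [[ 0.0476 -0.1374]] z 0.3095 tools z [-0.013 -0.003 -1.   ] tool x ang in station 90.4 open 0.0599 F [0.8 1.6 0.6] tips 0.1734 q [-0.06  0.43  0.21  1.76 -0.1   0.98  0.07]
```

```bash

python3 -m pendant '[{"dx":0.004,"dy":-0.0025,"dz":0.025,"yaw":0,"gripper":-0.4},{"dx":0,"dy":0,"dz":0.025,"yaw":0,"gripper":-0.4},{"dx":0,"dy":0,"dz":0.025,"yaw":0,"gripper":-0.4},{"dx":0,"dy":0,"dz":0.02,"yaw":0,"gripper":-0.4},{"dx":0,"dy":0,"dz":0,"yaw":0,"gripper":-0.4}]' 
python3 -c "
from fit import *;where();p=get_image('scene');cv2.imwrite('pics/s2.png',cv2.resize(p['pixels'][160:340,180:420,::-1],None,fx=3,fy=3,interpolation=cv2.INTER_CUBIC))"
```

```text
time_s: 11.92
ee_pos: [0.6, -0.1025, 0.2091]
orientation: [0.745, 0.667, -0.011, -0.009]
contact_force: [-0.6, 1.1, -0.7]
opening: 0.0596
grip_force: 0.0
t 11.92 station xy [[ 0.0375 -0.1334]] z 0.2091 tools z [-0.028 -0.001 -1.   ] tool x ang in station 90.5 open 0.0596 F [-0.6  1.1 -0.7] tips 0.1734 q [-0.04  0.55  0.18  1.82 -0.13  0.8   0.09]
```

View pics/s2.png

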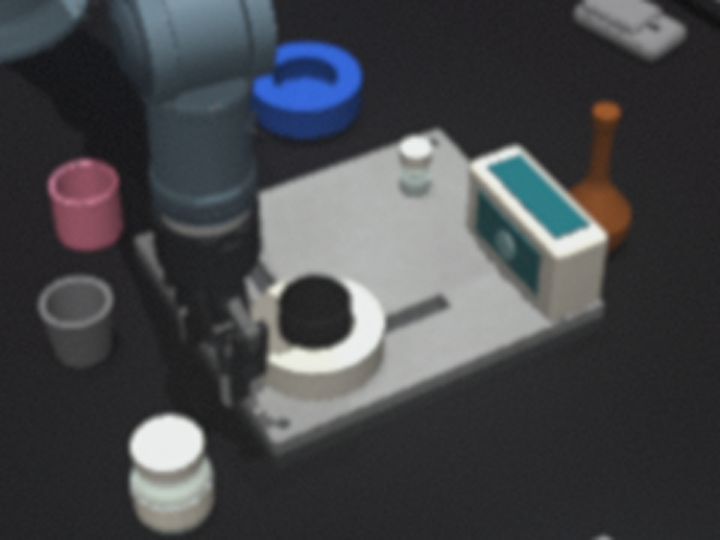

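```bash

python3 -m pendant '[{"dx":0,"dy":0,"dz":0,"yaw":0,"gripper":-0.4},{"dx":0,"dy":0,"dz":0,"yaw":0,"gripper":-0.4}]' 
python3 -c "
from fit import *;where()"
```

```text
time_s: 12.13
ee_pos: [0.6041, -0.1034, 0.2153]
orientation: [0.745, 0.667, -0.006, -0.005]
contact_force: [-0.5, -0.1, 0.5]
opening: 0.0595
grip_force: 0.0
t 12.13 station xy [[ 0.0417 -0.1338]] z 0.2153 tools z [-0.015 -0.001 -1.   ] tool x ang in station 90.5 open 0.0595 F [-0.5 -0.1  0.5] tips 0.1734 q [-0.04  0.55  0.18  1.82 -0.12  0.8   0.09]
```

```bash

python3 -m pendant '[{"dx":0,"dy":0.004,"dz":0.002,"yaw":0,"gripper":-0.4},{"dx":0,"dy":0,"dz":0,"yaw":0,"gripper":-0.4},{"dx":0,"dy":0,"dz":0,"yaw":0,"gripper":-0.4}]' 
python3 -c "
from fit import *;where()"
```

```text
time_s: 12.38
ee_pos: [0.6079, -0.104, 0.2123]
orientation: [0.745, 0.667, -0.006, -0.006]
contact_force: [-0.2, 0.6, -0.1]
opening: 0.06
grip_force: 0.0
t 12.38 station xy [[ 0.0455 -0.1339]] z 0.2123 tools z [-0.016  0.    -1.   ] tool x ang in station 90.5 open 0.06 F [-0.2  0.6 -0.1] tips 0.1734 q [-0.04  0.56  0.17  1.81 -0.13  0.81  0.09]
```

```bash

python3 -m pendant '[{"dx":0.01,"dy":0.002,"dz":0,"yaw":0,"gripper":-0.4},{"dx":0.008,"dy":0,"dz":0,"yaw":0,"gripper":-0.4},{"dx":0.005,"dy":0,"dz":0,"yaw":0,"gripper":-0.4},{"dx":0.005,"dy":0,"dz":0,"yaw":0,"gripper":-0.4},{"dx":0.005,"dy":0,"dz":0,"yaw":0,"gripper":-0.4}]' 
python3 -m pendant '[{"dx":0.006,"dy":0,"dz":0,"yaw":0,"gripper":-0.4},{"dx":0.007,"dy":0,"dz":0,"yaw":0,"gripper":-0.4},{"dx":0.007,"dy":0,"dz":0,"yaw":0,"gripper":-0.4},{"dx":0.006,"dy":0,"dz":0,"yaw":0,"gripper":-0.4},{"dx":0.004,"dy":0,"dz":0,"yaw":0,"gripper":-0.4}]' 
python3 -c "
from fit import *;where();carrier([.045,-.01])"
```

```text
time_s: 12.8
ee_pos: [0.6128, -0.0714, 0.2111]
orientation: [0.745, 0.667, -0.007, -0.006]
contact_force: [0.3, -2.9, 1.2]
opening: 0.0601
grip_force: 1.2
time_s: 13.22
ee_pos: [0.6162, -0.0402, 0.2111]
orientation: [0.745, 0.667, -0.007, -0.007]
contact_force: [0.4, -2.7, 0.8]
opening: 0.0596
grip_force: 1.4
t 13.22 station xy [[ 0.0462 -0.0696]] z 0.2111 tools z [-0.019  0.001 -1.   ] tool x ang in station 90.6 open 0.0596 F [ 0.4 -2.7  0.8] tips 0.1734 q [-0.13  0.56  0.16  1.8  -0.12  0.81 -0.02]
scene cup [ 0.0454 -0.0206] 161 wall [ 0.0446 -0.0217] top encl [array([ 46.9, -29.4]), np.float64(63.3)]
side cup [ 0.0434 -0.0148] 258 wall [ 0.0439 -0.0159] top encl [array([ 44.2, -23.2]), np.float64(60.8)]
```

```bash

python3 -m pendant '[{"dx":0.006,"dy":0.001,"dz":0,"yaw":0,"gripper":-0.4},{"dx":0.007,"dy":0,"dz":0,"yaw":0,"gripper":-0.4},{"dx":0.007,"dy":0,"dz":0,"yaw":0,"gripper":-0.4},{"dx":0.007,"dy":0,"dz":0,"yaw":0,"gripper":-0.4},{"dx":0.007,"dy":0,"dz":0,"yaw":0,"gripper":-0.4}]' 
python3 -m pendant '[{"dx":0.007,"dy":0,"dz":0,"yaw":0,"gripper":-0.4},{"dx":0.006,"dy":0,"dz":0,"yaw":0,"gripper":-0.4},{"dx":0.006,"dy":0,"dz":0,"yaw":0,"gripper":-0.4},{"dx":0.005,"dy":0,"dz":0,"yaw":0,"gripper":-0.4},{"dx":0.003,"dy":0,"dz":0,"yaw":0,"gripper":-0.4}]' 
python3 -c "
from fit import *;where();carrier([.045,.048])"
```

```text
time_s: 13.73
ee_pos: [0.6209, -0.0068, 0.2109]
orientation: [0.745, 0.667, -0.007, -0.007]
contact_force: [-0.2, -1.7, 1.2]
opening: 0.06
grip_force: 1.4
time_s: 14.15
ee_pos: [0.6238, 0.0202, 0.2109]
orientation: [0.745, 0.667, -0.007, -0.007]
contact_force: [-0.5, -2.5, 2.0]
opening: 0.06
grip_force: 1.4
t 14.15 station xy [[ 0.0466 -0.0087]] z 0.2109 tools z [-0.019  0.001 -1.   ] tool x ang in station 90.6 open 0.06 F [-0.5 -2.5  2. ] tips 0.1734 q [-0.22  0.57  0.15  1.79 -0.12  0.81 -0.12]
scene cup [0.0462 0.0402] 150 wall [0.0451 0.044 ] top encl [array([45.5, 49.2]), np.float64(78.4)]
side cup [0.0439 0.0457] 279 wall [0.0429 0.0718] top encl [array([44. , 32.9]), np.float64(61.1)]
```

Carrier y ≈ 45 mm; creep ~10 mm until the force rises.

```bash

python3 -m pendant '[{"dx":0.002,"dy":0,"dz":0,"yaw":0,"gripper":-0.4},{"dx":0.002,"dy":0,"dz":0,"yaw":0,"gripper":-0.4},{"dx":0.002,"dy":0,"dz":0,"yaw":0,"gripper":-0.4},{"dx":0.001,"dy":0,"dz":0,"yaw":0,"gripper":-0.4}]' 
python3 -m pendant '[{"dx":0.001,"dy":0,"dz":0,"yaw":0,"gripper":-0.4},{"dx":0,"dy":0,"dz":0,"yaw":0,"gripper":-0.4}]' 
python3 -m pendant '[{"dx":0.001,"dy":0,"dz":0,"yaw":0,"gripper":-0.4},{"dx":0,"dy":0,"dz":0,"yaw":0,"gripper":-0.4}]' 
python3 -c "
from fit import *;where();carrier([.045,.055])"
```

```text
time_s: 14.58
ee_pos: [0.6245, 0.0258, 0.2108]
orientation: [0.745, 0.667, -0.007, -0.006]
contact_force: [-0.4, -1.6, 0.2]
opening: 0.0598
grip_force: 1.0
time_s: 14.75
ee_pos: [0.6246, 0.0272, 0.2108]
orientation: [0.745, 0.667, -0.007, -0.007]
contact_force: [-0.5, -1.7, 0.5]
opening: 0.0595
grip_force: 0.9
time_s: 14.92
ee_pos: [0.6247, 0.0282, 0.2108]
orientation: [0.745, 0.667, -0.007, -0.007]
contact_force: [0.1, -1.8, 0.0]
opening: 0.0599
grip_force: 0.9
t 14.92 station xy [[ 0.0465 -0.0007]] z 0.2108 tools z [-0.019  0.001 -1.   ] tool x ang in station 90.5 open 0.0599 F [ 0.1 -1.8  0. ] tips 0.1734 q [-0.23  0.57  0.15  1.78 -0.12  0.81 -0.13]
scene cup [0.0461 0.0478] 137 wall [0.0454 0.0528] top encl [array([46.5, 55.9]), np.float64(78.1)]
side cup [0.0438 0.053 ] 274 wall [0.0407 0.0788] top encl [array([44. , 35.7]), np.float64(62.5)]
```

Not yet at the stop; keep creeping.

```bash

python3 -m pendant '[{"dx":0.001,"dy":0,"dz":0,"yaw":0,"gripper":-0.4},{"dx":0,"dy":0,"dz":0,"yaw":0,"gripper":-0.4}]' 
python3 -m pendant '[{"dx":0.001,"dy":0,"dz":0,"yaw":0,"gripper":-0.4},{"dx":0,"dy":0,"dz":0,"yaw":0,"gripper":-0.4}]'
python3 -c "
from fit import *;where()"
```

```text
time_s: 15.18
ee_pos: [0.6248, 0.0292, 0.2108]
orientation: [0.745, 0.667, -0.007, -0.007]
contact_force: [0.5, -2.7, -0.5]
opening: 0.06
grip_force: 0.9
time_s: 15.35
ee_pos: [0.625, 0.0303, 0.2108]
orientation: [0.745, 0.667, -0.007, -0.007]
contact_force: [-0.5, -2.4, -0.3]
opening: 0.0594
grip_force: 0.9
t 15.35 station xy [[0.0465 0.0014]] z 0.2108 tools z [-0.019  0.001 -1.   ] tool x ang in station 90.5 open 0.0594 F [-0.5 -2.4 -0.3] tips 0.1734 q [-0.23  0.57  0.15  1.78 -0.12  0.82 -0.13]
```

```bash

python3 -m pendant '[{"dx":0.001,"dy":0,"dz":0,"yaw":0,"gripper":-0.4},{"dx":0,"dy":0,"dz":0,"yaw":0,"gripper":-0.4}]' 
python3 -m pendant '[{"dx":0.001,"dy":0,"dz":0,"yaw":0,"gripper":-0.4},{"dx":0,"dy":0,"dz":0,"yaw":0,"gripper":-0.4}]'
python3 -c "
from fit import *;where();carrier([.045,.055])"
```

```text
time_s: 15.52
ee_pos: [0.6251, 0.0311, 0.2108]
orientation: [0.745, 0.667, -0.007, -0.006]
contact_force: [0.7, -1.7, -0.1]
opening: 0.0598
grip_force: 0.9
time_s: 15.68
ee_pos: [0.6251, 0.0313, 0.2108]
orientation: [0.745, 0.667, -0.007, -0.006]
contact_force: [-1.0, -3.7, 0.1]
opening: 0.0596
grip_force: 1.5
t 15.68 station xy [[0.0465 0.0025]] z 0.2108 tools z [-0.019 -0.    -1.   ] tool x ang in station 90.5 open 0.0596 F [-1.  -3.7  0.1] tips 0.1734 q [-0.24  0.57  0.15  1.78 -0.12  0.82 -0.14]
scene cup [0.0458 0.0509] 144 wall [0.0453 0.0546] top encl [array([45. , 57.5]), np.float64(77.5)]
side cup [0.0438 0.0558] 289 wall [0.0398 0.0818] top encl [array([44.8, 41.8]), np.float64(59.5)]
```

```bash

python3 -m pendant '[{"dx":0.001,"dy":0,"dz":0,"yaw":0,"gripper":-0.4},{"dx":0,"dy":0,"dz":0,"yaw":0,"gripper":-0.4}]' 
python3 -m pendant '[{"dx":-0.008,"dy":0,"dz":0,"yaw":0,"gripper":-0.4},{"dx":-0.015,"dy":0,"dz":0,"yaw":0,"gripper":-0.4},{"dx":-0.02,"dy":0,"dz":0,"yaw":0,"gripper":-0.4},{"dx":-0.02,"dy":0,"dz":-0.02,"yaw":0,"gripper":-0.4},{"dx":-0.02,"dy":0,"dz":-0.035,"yaw":0,"gripper":-0.4}]'
python3 -m pendant '[{"dx":0,"dy":0,"dz":-0.035,"yaw":0,"gripper":-0.4},{"dx":0,"dy":0,"dz":-0.035,"yaw":0,"gripper":-0.4},{"dx":0,"dy":0,"dz":0,"yaw":0,"gripper":-0.4}]'
python3 - <<'E'
from fit import *
where();carrier([.045,.055])
q=np.load("q.npy");p,X=wpts();save(p,"w2");L=loc(q,X)
m=(np.hypot(*(L-[.045,.055]).T)<.065)&(abs(X[:,2]-.064)<.003)
print([np.round(v,1) for v in cv2.minEnclosingCircle((L[m]*1000).astype(np.float32))],m.sum())
p=get_image('side');cv2.imwrite('pics/s3.png',cv2.resize(p['pixels'][130:310,220:440,::-1],None,fx=3,fy=3))
E
```

```text
time_s: 15.95
ee_pos: [0.6251, 0.0316, 0.2108]
orientation: [0.745, 0.667, -0.008, -0.006]
contact_force: [-1.8, -5.1, 1.0]
opening: 0.06
grip_force: 2.4
time_s: 16.37
ee_pos: [0.6145, -0.0496, 0.262]
orientation: [0.745, 0.667, -0.01, -0.01]
contact_force: [0.4, -0.4, 0.3]
opening: 0.0597
grip_force: 0.0
time_s: 16.62
ee_pos: [0.6218, -0.051, 0.3451]
orientation: [0.746, 0.666, -0.0, -0.001]
contact_force: [1.5, 0.3, 1.5]
opening: 0.0599
grip_force: 0.0
t 16.62 station xy [[ 0.0531 -0.0796]] z 0.3451 tools z [-0.002  0.002 -1.   ] tool x ang in station 90.4 open 0.0599 F [1.5 0.3 1.5] tips 0.1734 q [-0.14  0.39  0.19  1.72 -0.09  1.03 -0.03]
scene cup [0.0465 0.0536] 213 wall [0.0467 0.0566] top encl [array([45.2, 69.5]), np.float64(68.9)]
side cup [0.044  0.0556] 282 wall [0.0398 0.0824] top encl [array([43.8, 55.1]), np.float64(52.1)]
[array([43.1, 55.3]), np.float64(52.1)] 9652
```

View pics/s3.png

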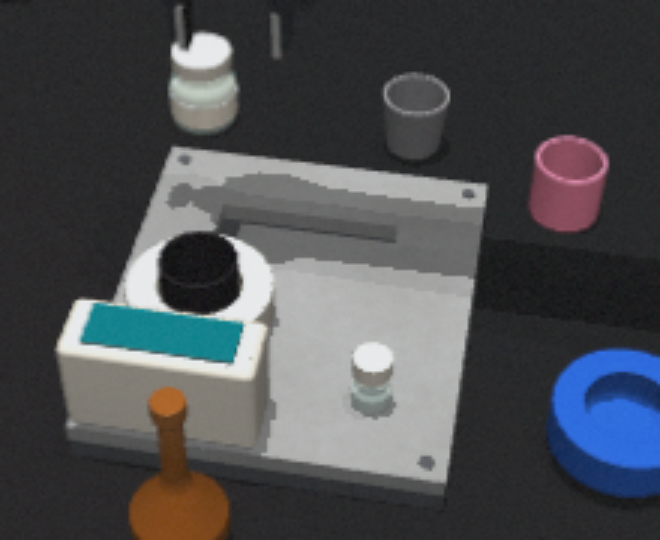

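The carrier is docked at about (43.1, 55.3) mm in station axes, against a target of (45, 55). It lies flat with the cup upright, the arm is clear and the bystanders have not moved.

```bash
python3 -c "
from station import workorder;print(workorder.sign_off())"
```

```text
the job is handed in; nothing more can be done
None
```

The carrier is docked: its middle measured about 2 mm from slot_end, with the cup upright and the robot clear of everything; I handed the job in at about 17 s, but no verdict came back.

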